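# Hang the stock-card frame on the drop hook and prove it with a tug

## Robot

A 6-joint arm with a two-finger parallel gripper is mounted at the origin on the work surface. World frame = base frame: x ahead of the robot, y to its left, z up, the work surface at z = 0. Lengths are in mm, angles in rad, forces in N, time in s.
With the tool pointing down it reaches from about 275 to 750 mm from the base axis. Payload 10.2 kg.
Tool frame: the origin (TCP) lies midway between the tips of the shut fingers; the grasp point (between the pads) lies 19 mm behind it; z points along the fingers, y is the line along which they close (so a half turn about z gives the same grasp; the last joint's range is limited). The gripper opens to 85 mm and grips with 20 to 120 N. Pads are 22 mm wide; open, the fingers measure 114 mm over their backs; the gripper's body (76 mm by 85 mm) begins 54 mm behind the grasp point. The pads swing forward as they close: fully open they stand 13 mm farther back than shut.
Start: joints at [1.018, 0.313, 1.498, -0, 1.331, -0.223], TCP at [170.036, 496.708, 231.294] pointing down, gripper open.
Joint ranges: [-2.94, 2.94], [-0.97, 2.17], [0.19, 2.56], [-1.23, 4.37], [0.02, 3.11], [-2.88, 2.88]. Speed limits (rad/s): [2.39, 2.39, 3.01, 3.14, 3.14, 3.14].

## Interface

Orientations are given as a unit quaternion [w, x, y, z].
In Python, from rig import ctrl gives the robot as it stands.
- The arm moves only by the tool send_rows, never from a script. Its argument "targets" is a list of rows, each a list of 7 numbers: the closure, from -1 (fully open) to 1 (shut), so that 0 is half open, then the shift along the tool's x, y, z in m, then the turn, a rotation vector about the tool's x, y, z in rad. In form: [[claw, dx, dy, dz, ax, ay, az], ...]. A call has exactly 10 rows; each row shifts and turns the commanded pose from where the row before left it, along the tool's axes as they then stand; what a row does not reach is not made up. A row lasts 1/8 s, in which the tool goes at most 62.5 mm and 10.7 degrees, less where a joint would pass 70% of its speed; a pose out of reach is approached as far as the arm can. A call with a gripper value outside its range is refused whole. The fingers move at their own pace and stop on an object; "squeeze" is the grip in N (left out, the last holds). Time passes only in rows, so rows that do not move let the fingers close, or fill a call up. It gives the time, the measured TCP pose, the force, the opening and the grip force at its end, in the units of the state.
- ctrl.sense(): the state, without advancing time (a new reading comes with each control period).
- ctrl.capture(name): name is "side" or "top" or "wrist"; returns a dict with "img" (420x560x3 uint8, red, green, blue), "camera_matrix" (3x3 intrinsics, pixels), "R" (3x3) and "t" (3): a world point X has camera coordinates R X + t. Camera axes: x right, y down, z forward; pixel columns grow to the right and rows downward; lengths in mm; the calibration is good to about 2 mm. A picture is of the moment at which its call begins. There is no depth.
- ctrl.finish_job(): hands the job in; it is judged then, once.
Trained networks look in a picture, given as the dict that the camera call returned (one of the last four; its "shot" number tells which), for a name from the list of things; names that differ only in an ending like _2 or _b are one class to them, and where a whole thing is asked for, a point or a joint stands for the part that bears it (a point fixed in the world has none). Each returns a list of dicts, best first, with "score" (0 to 1); they miss things now and then, are a little off and sometimes report something else, mostly with a low value. They report only what shows in the picture. A call takes as long as a camera call. They do not tell look-alikes from the thing itself.
- ctrl.boxes_of(query, picture): "extent" ([left, top, width, height] in pixels, round what is visible of it).
- ctrl.landmark_of(query, picture): "point" ([column, row] in pixels: a listed point, or the origin of a listed thing).
The state is a dict: "time_s": time; "joints": joint angles; "dq": joint speeds; "tau": joint torques, N m; "eef_pos": TCP position; "ee_rot": TCP orientation; "force": force on the tool from outside, world axes, zero at the start; "wrist_torque": the same for the moment, N m; "grip_width": opening from 0.0 (shut) to 1.0 (fully open); "grip_force": force on a finger pad.
Only numpy, scipy, OpenCV 4.12 (cv2) and the standard library are available. Lean on these libraries where they do the work, as an engineer would, in place of code of your own. Each camera call takes 0.05 s, during which the arm holds its last target. There are 200 camera calls.

## Task

Take the metal stock-card frame out of the wooden rack and hang it by its opening on the hook with the upturned end (not the straight peg), settled in the dip of the hook. Before letting go, tug it gently straight down: the hook slides down until it meets its stop; keep up a steady pull of about 15 N there (never over 22 N) for about a second to confirm that it holds. Then let go, leaving the frame hanging still and upright in the lowered hook; do not disturb the other things on the table.

Things in the scene. Friction and masses are not known exactly. Their poses are not given: they have to be found in the camera images.
- frame: Loose aluminium stock-card frame, 0.3 kg, upright in a rack slot. Origin: centre of underside; z up, y across width, x through thickness; front and back alike. Going up: card panel 90 (y) x 8 (x) mm, z 0-104; opening right through along x, 28 mm wide, z 104-140, between 14 mm posts; top bar 56 wide, 8 thick, z 140-150; black grip tab 34 (y) x 10 (x) mm, z 150-186.
- frame_grip (a point): Point in the middle of the frame's black grip tab, 170 mm above the frame's underside, 16 mm below the top of the tab and 20 mm above the tab's foot; axes as the frame's. Pinch the tab here from above, across its 10 mm thickness (along x).
- frame_eye (a point): Middle of the underside of the frame's top bar (top of the opening), 140 mm above the frame's underside, 30 mm below frame_grip. This rests in the dip of the hook.
- rack: Fixed pale wooden rack block, 160 (x) x 120 (y) mm, 42 mm high, origin at the centre of its underside. It has two slots 10 mm wide along y, with floor 8 mm above the table, at x = -35 mm (the card frame stands here) and x = +35 mm (the divider).
- stand: Fixed wire-grid stand with a steel top rail along y, 354 mm long, rail top 205 mm above the table. Origin on the table under the rail; -x is its front, from which hook and peg point.
- hook_mount: Steel guide fixed on the front of the rail, carrying the sliding hook with the upturned end. Friction of 7 N holds the hook at any height, so the frame's weight (2 to 4 N) does not move it; a load of 6 to 7 N makes it slide down, for 6 to 20 mm (each time different, not measured), to a clamped stop, where the force rises steeply. Origin 225 mm above the table; hook points to -x, z up.
- hook_seat (a point): Seat of the hook, moving with it: top of its round bar (7 mm thick, along x) mid-dip; axes as the mount's; 197 to 225 mm above the table at first. Dip flat for 11 mm in x. The upturned tip is 18 mm ahead (-x) and 14 mm above; behind, the bar steps up 7.5 mm and runs straight to its slide plate 85 mm behind. Hung in the dip, frame_eye lies here (within 7 mm in x, 10 in y, 4 in z).
- peg_mount: Steel plate with a plain straight peg (7 mm thick, about 90 mm long, no upturned end) pointing to -x, on the same rail, 120 mm beside the hook. Not to be used. Origin 225 mm above the table and 15 mm above the peg's axis, near its end.
- divider: Loose plain grey divider plate 8 x 100 x 85 mm standing in the rack's other slot, 70 mm beside the frame, its top 93 mm above the table; bystander.
- gift_box: Loose teal gift box 90 x 140 x 60 mm on the table; bystander. Origin at its underside.
- tea_tin: Loose green round tin, 66 mm across, 85 mm high; bystander. Origin at its underside.
- tape_roll: Loose roll core, 90 mm across, 48 mm high; bystander. Origin at its underside.
- screwdriver: Loose screwdriver with a black handle lying on the table; bystander.
- oil_bottle: Loose amber bottle, 60 mm across, 170 mm high; bystander. Origin at its underside.
Things that resemble listed ones, but are neither listed nor needed, are in the scene too. What is meant by the frame is not green or yellow, and is the smaller of those in its own colour.

How it is judged (in metres and radians):
On the way, in this order (a step that is already met when the one before it is completed fails the run):
1. the frame, still held, hangs in the dip of the upturned hook (x of frame_eye in the frame of hook_seat between -0.007 and 0.007 m and y of frame_eye in the frame of hook_seat between -0.01 and 0.01 m and z of frame_eye in the frame of hook_seat between -0.004 and 0.004 m and contact force between frame and hook_mount above 0.5 N and contact force between the fingers and frame above 2 N), for 0.1 s.
2. held by its tab, the frame is tugged down: the hook is on its stop and carries more than 10 N for half a second (x of frame_eye in the frame of hook_seat between -0.007 and 0.007 m and y of frame_eye in the frame of hook_seat between -0.01 and 0.01 m and z of frame_eye in the frame of hook_seat between -0.004 and 0.004 m and contact force between frame and hook_mount above 10 N and distance of hook_seat from where it was at the start of the episode above 0.005 m and contact force between the fingers and frame above 2 N and distance between the grasp point and frame_grip below 0.028 m), for 0.5 s.
At the end, for the whole second after the job is handed in: The frame hangs free in the dip of the upturned hook (top of its opening within 7 mm along the hook, 10 mm across and 4 mm in height of the dip), upright within 0.2 rad and at rest (under 0.03 m/s and 0.3 rad/s), with the hook left pulled down (more than 5 mm below where it started) (x of frame_eye in the frame of hook_seat between -0.007 and 0.007 m and y of frame_eye in the frame of hook_seat between -0.01 and 0.01 m and z of frame_eye in the frame of hook_seat between -0.004 and 0.004 m and contact force between frame and hook_mount above 0.5 N and distance of hook_seat from where it was at the start of the episode above 0.005 m and angle between frame's own z axis and vertical below 0.2 rad and linear speed of frame below 0.03 m/s and angular speed of frame below 0.3 rad/s); the robot touches nothing.
It fails at once if the frame bears on the hook with more than 22 N (contact force between frame and hook_mount above 22 N).
It fails at once if the frame is let go on the hook before the hook has been pulled down (5 mm) (contact force between frame and hook_mount above 0.5 N and contact force between the fingers and frame below 0.1 N and distance of hook_seat from where it was at the start of the episode below 0.005 m).
It fails at once if a bystander is moved by more than 30 mm (distance of any of divider, gift_box, tea_tin, tape_roll, screwdriver, oil_bottle from where it was at the start of the episode above 0.03 m).
It also fails if it takes over 67 s, if anything falls off the work surface, if the arm or the gripper's body presses on something with over 40 N, if the wrist force passes 120 N, or if a joint passes its speed limit or range.

## Working session

There is one attempt and no reset: what is moved stays moved. The work goes in short steps, Python scripts to look and compute and a tool call to move; the robot and the scene stay as the last step left them, time stands still between calls to the robot, and variables do not carry over. Pictures are saved under pics/ and viewed, at most 10 in all, crops included, and the job is handed in when it is done.

Besides the shell and the picture viewer there is one more tool, called in YAML: its name, and indented under it one key for each argument. send_rows: Moves the arm, as the interface text tells. Its arguments: {"type":"object","properties":{"targets":{"type":"array"},"squeeze":{"type":"number"}},"required":["targets"]}

```bash
mkdir -p pics
cat > h.py <<'E'
import numpy as np, cv2
from rig import ctrl
from scipy.spatial.transform import Rotation as Ro
def save(p,n): cv2.imwrite(f'pics/{n}.png',p['img'][:,:,::-1])
def proj(p,X):
    c=p['R']@np.array(X,float)+p['t']; u=p['camera_matrix']@c; return u[:2]/u[2]
def ray(p,uv):
    d=np.linalg.inv(p['camera_matrix'])@np.array([uv[0],uv[1],1.]); R=np.array(p['R'])
    return -R.T@p['t'], R.T@d
def atz(p,uv,z):
    o,d=ray(p,uv); return o+d*(z-o[2])/d[2]
def tri(obs):
    A=np.zeros((3,3));b=np.zeros(3)
    for p,uv in obs:
        o,d=ray(p,uv); d=d/np.linalg.norm(d); M=np.eye(3)-np.outer(d,d);A+=M;b+=M@o
    X=np.linalg.solve(A,b); return X,[np.round(proj(p,X)-uv,1) for p,uv in obs]
E
python3 - <<'E'
from h import *
s=ctrl.capture('side');t=ctrl.capture('top')
save(s,'s0');save(t,'t0')
for n,p in(('side',s),('top',t)):
    print(n,np.round(-np.array(p['R']).T@p['t']))
    for q in['frame_grip','frame_eye','frame','hook_seat','hook_mount','peg_mount','rack','stand','divider','gift_box','tea_tin','tape_roll','screwdriver','oil_bottle']:
        print(q,[(np.round(d['point']).tolist(),round(d['score'],2)) for d in ctrl.landmark_of(q,p)][:4])
print(ctrl.sense())
E
```

```text
side [-132. -766.  715.]
frame_grip [([330.0, 239.0], 0.94), ([257.0, 283.0], 0.84), ([330.0, 291.0], 0.7), ([234.0, 146.0], 0.25)]
frame_eye [([260.0, 298.0], 0.78), ([334.0, 253.0], 0.68), ([326.0, 299.0], 0.6), ([223.0, 242.0], 0.47)]
frame [([259.0, 365.0], 0.82), ([267.0, 309.0], 0.81), ([327.0, 300.0], 0.59), ([345.0, 285.0], 0.59)]
hook_seat [([233.0, 149.0], 0.46), ([339.0, 295.0], 0.34)]
hook_mount [([235.0, 144.0], 0.57)]
peg_mount [([251.0, 158.0], 0.69)]
rack [([343.0, 296.0], 0.81), ([195.0, 217.0], 0.6)]
stand [([276.0, 207.0], 0.64)]
divider [([347.0, 285.0], 0.63)]
gift_box [([404.0, 255.0], 0.59)]
tea_tin []
tape_roll [([332.0, 238.0], 0.46), ([234.0, 146.0], 0.33)]
screwdriver [([219.0, 239.0], 0.67)]
oil_bottle [([433.0, 302.0], 0.64), ([328.0, 296.0], 0.48)]
top [ 209.  -34. 1452.]
frame_grip [([383.0, 252.0], 0.91), ([372.0, 299.0], 0.89), ([325.0, 258.0], 0.61), ([340.0, 141.0], 0.6)]
frame_eye [([324.0, 257.0], 0.72), ([364.0, 295.0], 0.71), ([381.0, 255.0], 0.68)]
frame [([354.0, 300.0], 0.87), ([319.0, 268.0], 0.66), ([372.0, 259.0], 0.66), ([336.0, 222.0], 0
[... 393 characters left out ...]
.0], 0.72)]
{'time_s': 1.5, 'joints': array([ 1.01756326e+00,  3.12863121e-01,  1.49774426e+00,  4.76714411e-05,
        1.33098827e+00, -2.23414219e-01]), 'dq': array([-0.00082477, -0.00103137,  0.00091922, -0.00040523, -0.00063964,
        0.00116277]), 'tau': array([ 3.81550781e-04, -4.12165368e+01, -2.59898901e+01, -1.55268958e-04,
        5.38050954e-04,  7.67684583e-07]), 'eef_pos': array([170.03626207, 496.69501038, 231.29637598]), 'ee_rot': array([-2.19975610e-05,  1.64168571e-01,  9.86432299e-01,  7.37878631e-06]), 'force': array([0.53049481, 0.43775316, 0.27526007]), 'wrist_torque': array([-0.00337444,  0.01467163,  0.03162407]), 'grip_force': 0.0, 'grip_width': 1.0023164133790523}
```

View images.

View pics/s0.png

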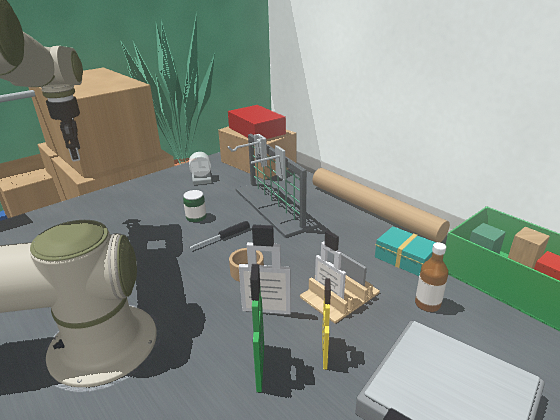

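View pics/t0.png

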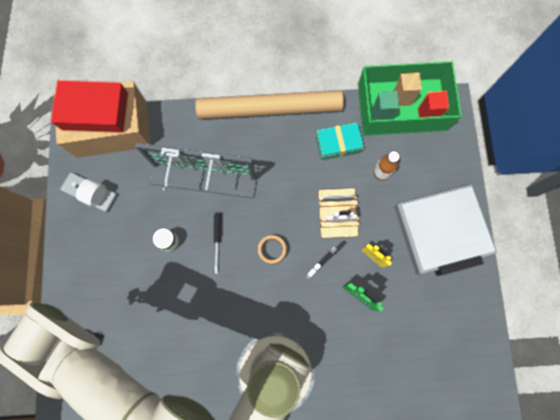

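Run:
```python
from h import *
s=ctrl.capture('side');t=ctrl.capture('top')
print('K',s['camera_matrix'][0],t['camera_matrix'][0])
cr=lambda p,x,y:cv2.resize(p['img'][y:y+75,x:x+100],None,fx=4,fy=4,interpolation=cv2.INTER_CUBIC)
im=np.vstack([np.hstack([cr(s,210,120),cr(s,285,228)]),np.hstack([cr(t,135,130),cr(t,295,175)])])
cv2.imwrite('pics/c0.png',im[:,:,::-1])
print('rack z0',atz(t,(338,214),42),atz(s,(343,296),0))
print('hook',tri([(t,(164,184)),(s,(233,149))]),'peg',tri([(t,(202,190)),(s,(251,158))]))
for uv in [(345,213),(345,217),(340,217)]: print('grip',atz(t,uv,178),proj(s,atz(t,uv,178)))
```

```text
K [428.56025918   0.         282.56711486] [439.28391761   0.         278.82749921]
rack z0 [ 487.4848614  -236.64723586   42.        ] [ 504.4571576  -246.61055741    0.        ]
hook (array([572.64306768, 288.80305724, 211.93500577]), [array([-0.1,  0.2]), array([ 0.2, -0. ])]) peg (array([549.41660009, 173.45258595, 223.10368578]), [array([ 0.8, -1.4]), array([-1.6,  0.3])])
grip [ 462.42376163 -237.99024629  178.        ] [331.77734549 241.31134291]
grip [ 450.39238376 -236.92370282  178.        ] [327.66289557 243.18246596]
grip [ 451.25810299 -222.18403531  178.        ] [323.13130782 240.26724623]
```

View pics/c0.png

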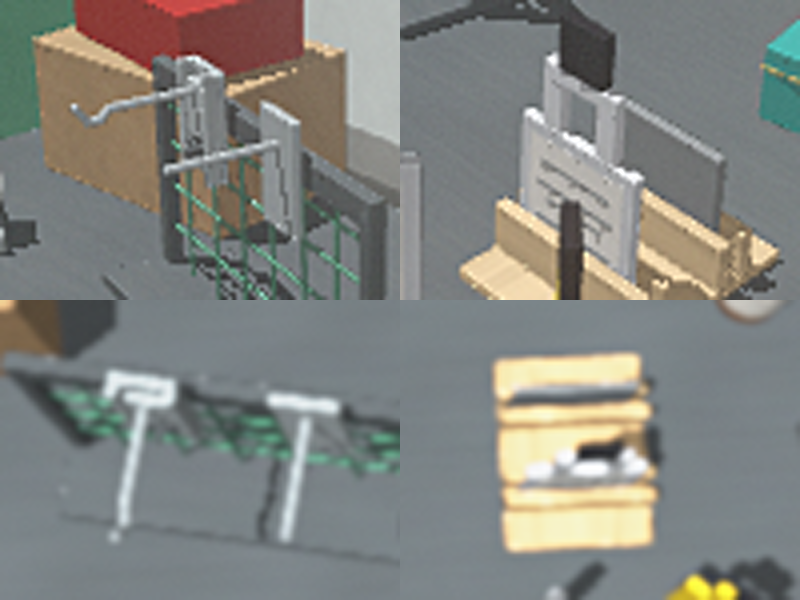

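```bash
cat >> h.py <<'E'
def pose(s=None):
    s=s or ctrl.sense(); w,x,y,z=s['ee_rot']; return np.array(s['eef_pos']),Ro.from_quat([x,y,z,w])
def tool(yaw): # tool down, tool y at world yaw (deg)
    a=np.radians(yaw); y=np.array([np.cos(a),np.sin(a),0]); z=np.array([0,0,-1.]); return Ro.from_matrix(np.c_[np.cross(y,z),y,z])
def rows(P,yaw,n,claw,start=None):
    p,R=start or pose(); T=tool(yaw); w=(R.inv()*T).as_rotvec()/n; out=[]
    for i in range(n):
        d=R.inv().apply((np.array(P)-p)/(n-i))/1000
        r=[claw]+[round(float(v),4) for v in d]+[round(float(v),3) for v in w]; out.append(r)
        p=p+R.apply(np.array(r[1:4])*1000); R=R*Ro.from_rotvec(r[4:])
    print(out); return p,R
E
python3 - <<'E'
from h import *
a=rows((440,-225,330),0,20,-1)
E
```

```text
[[-1, -0.0245, -0.0298, -0.0049, 0.0, -0.0, 0.062], [-1, -0.0263, -0.0282, -0.0049, 0.0, -0.0, 0.062], [-1, -0.0279, -0.0265, -0.0049, 0.0, -0.0, 0.062], [-1, -0.0295, -0.0247, -0.0049, 0.0, -0.0, 0.062], [-1, -0.031, -0.0229, -0.0049, 0.0, -0.0, 0.062], [-1, -0.0324, -0.0209, -0.0049, 0.0, -0.0, 0.062], [-1, -0.0336, -0.0188, -0.005, 0.0, -0.0, 0.062], [-1, -0.0347, -0.0167, -0.0049, 0.0, -0.0, 0.062], [-1, -0.0357, -0.0145, -0.005, 0.0, -0.0, 0.062], [-1, -0.0365, -0.0123, -0.0049, 0.0, -0.0, 0.062], [-1, -0.0372, -0.01, -0.005, 0.0, -0.0, 0.062], [-1, -0.0378, -0.0077, -0.0049, 0.0, -0.0, 0.062], [-1, -0.0382, -0.0054, -0.005, 0.0, -0.0, 0.062], [-1, -0.0384, -0.003, -0.0049, 0.0, -0.0, 0.062], [-1, -0.0385, -0.0006, -0.005, 0.0, -0.0, 0.062], [-1, -0.0385, 0.0018, -0.0049, 0.0, -0.0, 0.062], [-1, -0.0383, 0.0042, -0.005, 0.0, -0.0, 0.062], [-1, -0.0379, 0.0066, -0.0049, 0.0, -0.0, 0.062], [-1, -0.0375, 0.0089, -0.005, 0.0, -0.0, 0.062], [-1, -0.0369, 0.0112, -0.0049, 0.0, -0.0, 0.062]]
```

send_rows:
  targets:
    - [-1,-0.0245,-0.0298,-0.005,0,0,0.062]
    - [-1,-0.0263,-0.0282,-0.005,0,0,0.062]
    - [-1,-0.0279,-0.0265,-0.005,0,0,0.062]
    - [-1,-0.0295,-0.0247,-0.005,0,0,0.062]
    - [-1,-0.031,-0.0229,-0.005,0,0,0.062]
    - [-1,-0.0324,-0.0209,-0.005,0,0,0.062]
    - [-1,-0.0336,-0.0188,-0.005,0,0,0.062]
    - [-1,-0.0347,-0.0167,-0.005,0,0,0.062]
    - [-1,-0.0357,-0.0145,-0.005,0,0,0.062]
    - [-1,-0.0365,-0.0123,-0.005,0,0,0.062]

```text
time_s: 2.85
eef_pos: [305.3, 134.7, 281.7]
ee_rot: [0.0, 0.458, 0.889, 0.0]
force: [1.1, 0.3, 0.6]
grip_width: 0.998
grip_force: 0.0
```

send_rows:
  targets:
    - [-1,-0.0372,-0.01,-0.005,0,0,0.062]
    - [-1,-0.0378,-0.0077,-0.005,0,0,0.062]
    - [-1,-0.0382,-0.0054,-0.005,0,0,0.062]
    - [-1,-0.0384,-0.003,-0.005,0,0,0.062]
    - [-1,-0.0385,-0.0006,-0.005,0,0,0.062]
    - [-1,-0.0385,0.0018,-0.005,0,0,0.062]
    - [-1,-0.0383,0.0042,-0.005,0,0,0.062]
    - [-1,-0.0379,0.0066,-0.005,0,0,0.062]
    - [-1,-0.0375,0.0089,-0.005,0,0,0.062]
    - [-1,-0.0369,0.0112,-0.005,0,0,0.062]

```text
time_s: 4.1
eef_pos: [440.4, -226.3, 331.5]
ee_rot: [0.0, 0.708, 0.707, 0.0]
force: [0.7, 0.0, 0.4]
grip_width: 0.998
grip_force: 0.0
```

Run:
```python
from h import *
w=ctrl.capture('wrist');t=ctrl.capture('top');s=ctrl.capture('side');save(w,'w1')
p,R=pose();print(p,R.as_matrix().round(3).tolist(),ctrl.sense()['time_s'])
print('cam',-np.array(w['R']).T@w['t'],np.array(w['R'])[2])
for q in['frame_grip','frame_eye','rack','divider']:
    print(q,[(np.round(d['point'],1).tolist(),round(d['score'],2)) for d in ctrl.landmark_of(q,w)][:3])
for X in[(462,-238,178),(462,-238,194),(462,-238,8)]: print(proj(w,X),proj(t,X),proj(s,X))
```

```text
[ 440.14431485 -226.04936362  330.77616   ] [[0.001, 1.0, -0.001], [1.0, -0.001, 0.001], [0.001, -0.001, -1.0]] 4.25
cam [ 441.06929687 -152.06718726  474.28260229] [-0.00165032 -0.29238691 -0.95629868]
frame_grip [([308.4, 206.1], 0.8), ([175.3, 310.8], 0.76), ([110.4, 118.1], 0.7)]
frame_eye [([131.5, 114.5], 0.95), ([307.0, 195.4], 0.8), ([14.6, 261.1], 0.7)]
rack [([327.4, 172.3], 0.78)]
divider [([359.5, 168.5], 0.64)]
[307.31080358 208.40370258] [345.01594011 213.13970958] [331.64893107 241.38570613]
[308.6447252  214.10627528] [345.79537253 212.0275431 ] [331.95606377 235.35692525]
[298.49028005 170.69558244] [337.76237719 223.48976611] [328.68244469 299.61557417]
```

View pics/w1.png

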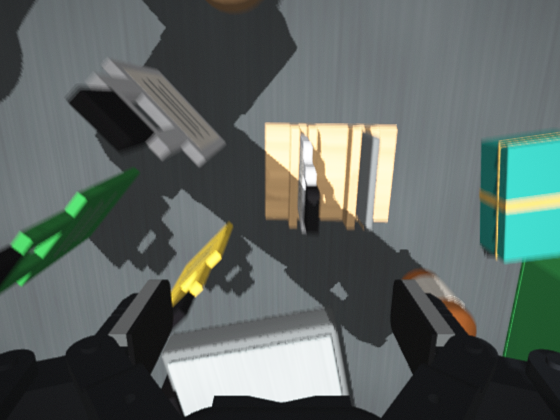

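Run:
```python
from h import *
w=ctrl.capture('wrist')
g=w['img'].astype(int)
m=(g.max(2)<60);m[:, :290]=0;m[:,330:]=0;m[:170]=0;m[245:]=0
n,l,st,c=cv2.connectedComponentsWithStats(m.astype(np.uint8));print(st[1:],c[1:])
for a,b in[((265,124),(265,218)),((397,125),(390,222)),((289,124),(290,222)),((350,124),(348,222))]:
    A,B=atz(w,a,42),atz(w,b,42);print(A.round(),B.round(),np.degrees(np.arctan2(*(A-B)[:2])).round(1))
cv2.imwrite('pics/w1c.png',cv2.resize(w['img'][110:245,250:410],None,fx=5,fy=4.4,interpolation=cv2.INTER_CUBIC)[:594,:,::-1])
```

```text
[[ 290  183   40   62 1381]] [[311.06589428 221.64011586]]
[ 422. -177.   42.] [ 420. -287.   42.] 0.6
[ 570. -177.   42.] [ 572. -292.   42.] -1.0
[ 449. -177.   42.] [ 451. -292.   42.] -1.1
[ 517. -176.   42.] [ 521. -292.   42.] -2.0
```

View pics/w1c.png

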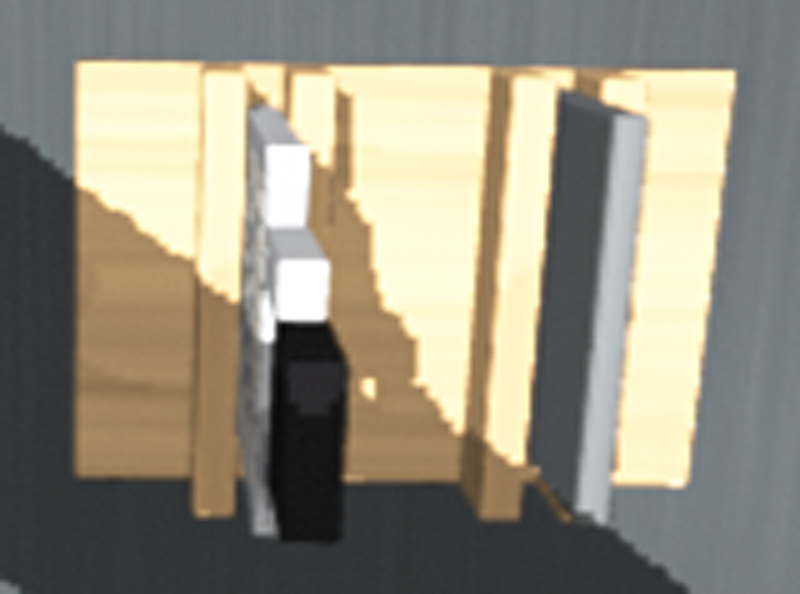

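Run:
```python
from h import *
w=ctrl.capture('wrist')
f=lambda c:(250+c[0]/5,110+c[1]/4.4)
for n,z,a,b in[('tab',194,(289,360),(278,540)),('tab',194,(347,360),(342,540)),('bar',42,(203,68),(193,515)),('bar',42,(247,68),(237,515)),('bar2',42,(510,70),(478,518)),('bar2',42,(558,75),(522,518)),('div',93,(648,120),(612,520)),('div',93,(612,112),(580,515)),('panel',112,(268,145),(252,530)),('panel',112,(307,145),(275,530))]:
    A,B=atz(w,f(a),z),atz(w,f(b),z);print(n,A.round(1),B.round(1),'y-axis yaw',np.degrees(np.arctan2(-(A-B)[0],(A-B)[1])).round(1))
```

```text
tab [ 460.6 -218.   194. ] [ 459.6 -251.4  194. ] y-axis yaw -1.7
tab [ 469.5 -218.   194. ] [ 469.7 -251.3  194. ] y-axis yaw 0.5
bar [ 450.4 -178.3   42. ] [ 449.1 -299.    42. ] y-axis yaw -0.6
bar [ 460.3 -178.3   42. ] [ 459.8 -299.    42. ] y-axis yaw -0.2
bar2 [ 519.5 -178.6   42. ] [ 518.6 -299.7   42. ] y-axis yaw -0.4
bar2 [ 530.4 -179.9   42. ] [ 529.3 -299.7   42. ] y-axis yaw -0.5
div [ 538.4 -186.3   93. ] [ 538.2 -282.5   93. ] y-axis yaw -0.1
div [ 531.1 -184.5   93. ] [ 531.2 -281.2   93. ] y-axis yaw 0.1
panel [ 461.4 -190.   112. ] [ 459.8 -278.6  112. ] y-axis yaw -1.0
panel [ 468.8 -190.   112. ] [ 464.5 -278.5  112. ] y-axis yaw -2.8
```

send_rows:
  targets:
    - [-1,-0.003,0.0085,0,0,0,0]
    - [-1,-0.003,0.0085,0,0,0,0]
    - [-1,-0.003,0.008,0.015,0,0,0]
    - [-1,0,0,0.03,0,0,0]
    - [-1,0,0,0.03,0,0,0]
    - [-1,0,0,0.03,0,0,0]
    - [-1,0,0,0.03,0,0,0]
    - [-1,0,0,0.02,0,0,0]
    - [-1,0,0,0.01,0,0,0]
    - [-1,0,0,0,0,0,0]

```text
time_s: 5.8
eef_pos: [465.0, -233.9, 165.7]
ee_rot: [-0.001, 0.707, 0.707, -0.0]
force: [0.3, -0.0, 0.1]
grip_width: 1.0
grip_force: 0.0
```

Run:
```python
from h import *
w=ctrl.capture('wrist');save(w,'w2')
p,R=pose();print(p,R.as_matrix().round(3).tolist(),ctrl.sense()['force'])
```

```text
[ 465.26412631 -234.10759996  166.43607067] [[-0.001, 1.0, 0.0], [1.0, 0.001, -0.0], [-0.0, 0.0, -1.0]] [ 0.19806437 -0.44360958 -0.10484799]
```

View pics/w2.png

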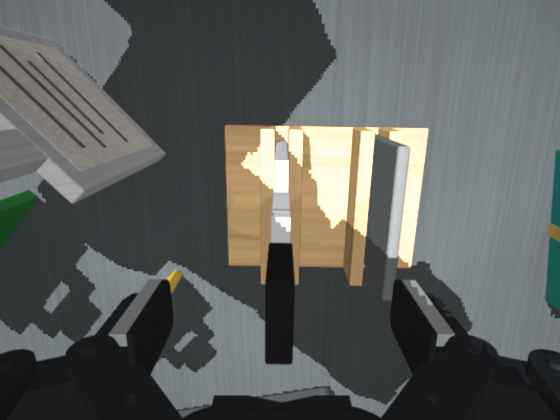

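The tab (280,300) sits centred between the open fingers (at 150 and 415). Closing.

send_rows:
  targets:
    - [1,0,0,0,0,0,0]
    - [1,0,0,0,0,0,0]
    - [1,0,0,0,0,0,0]
    - [1,0,0,0,0,0,0]
    - [1,0,0,0,0,0,0]
    - [1,0,0,0,0,0,0]
    - [1,0,0,0,0,0,0]
    - [1,0,0,0,0,0,0]
    - [1,0,0,0,0,0,0]
    - [1,0,0,0,0,0,0]
  squeeze: 80

```text
time_s: 7.1
eef_pos: [465.1, -234.1, 166.6]
ee_rot: [0.0, 0.707, 0.707, -0.0]
force: [-2.2, 0.5, 5.8]
grip_width: 0.099
grip_force: 79.4
```

send_rows:
  targets:
    - [1,0,0,-0.005,0,0,0]
    - [1,0,0,-0.01,0,0,0]
    - [1,0,0,-0.015,0,0,0]
    - [1,0,0,-0.02,0,0,0]
    - [1,0,0,-0.02,0,0,0]
    - [1,0,0,-0.02,0,0,0]
    - [1,0,0,-0.02,0,0,0]
    - [1,0,0,-0.02,0,0,0]
    - [1,0,0,-0.01,0,0,0]
    - [1,0,0,-0.0,0,0,0]

```text
time_s: 8.35
eef_pos: [465.1, -234.0, 306.8]
ee_rot: [0.001, 0.707, 0.707, 0.0]
force: [0.1, -0.1, -3.4]
grip_width: 0.102
grip_force: 78.2
```

Run:
```python
from h import *
s=ctrl.capture('side');t=ctrl.capture('top')
st=ctrl.sense();print(pose()[0],st['grip_width'],st['grip_force'],st['force'],st['joints'])
for n,p in(('s',s),('t',t)):
  for q in['hook_seat','frame_eye','peg_mount']:
    print(n,q,[(np.round(d['point'],1).tolist(),round(d['score'],2)) for d in ctrl.landmark_of(q,p)][:4])
# hover ahead of hook, yaw -10.5
a=rows((480,0,310),-10.5,10,1); a=rows((470,230,310),-10.5,10,1,a)
```

```text
[ 464.87782263 -233.86622517  305.63213689] 0.10323786083973534 78.1826913356781 [-1.39971141 -1.23618756 -3.31627725] [-6.91495898e-01  2.61230129e-01  1.37365424e+00  9.86617810e-06
  1.50793920e+00 -6.92470169e-01]
s hook_seat [([236.7, 149.2], 0.57), ([405.6, 259.7], 0.52), ([248.0, 270.4], 0.3)]
s frame_eye [([335.7, 196.8], 0.82), ([254.0, 297.3], 0.81), ([264.3, 248.9], 0.78), ([325.0, 299.9], 0.61)]
s peg_mount [([251.8, 157.5], 0.78), ([195.7, 219.5], 0.54)]
t hook_seat [([163.8, 182.4], 0.7)]
t frame_eye [([368.1, 296.7], 0.86), ([381.4, 255.3], 0.7), ([166.8, 240.2], 0.17)]
t peg_mount [([206.3, 191.8], 0.5)]
[[1, 0.0234, 0.0015, -0.0004, -0.0, -0.0, 0.018], [1, 0.0234, 0.0011, -0.0004, -0.0, -0.0, 0.018], [1, 0.0234, 0.0007, -0.0004, -0.0, -0.0, 0.018], [1, 0.0234, 0.0003, -0.0004, -0.0, -0.0, 0.018], [1, 0.0235, -0.0002, -0.0004, -0.0, -0.0, 0.018], [1, 0.0234, -0.0006, -0.0004, -0.0, -0.0, 0.018], [1, 0.0234, -0.001, -0.0004, -0.0, -0.0, 0.018], [1, 0.0234, -0.0014, -0.0004, -0.0, -0.0, 0.018], [1, 0.0234, -0.0019, -0.0004, -0.0, -0.0, 0.018], [1, 0.0234, -0.0023, -0.0003, -0.0, -0.0, 0.018]]
[[1, 0.0225, -0.0051, 0.0, -0.0, -0.0, 0.0], [1, 0.0224, -0.0051, 0.0, -0.0, -0.0, 0.0], [1, 0.0225, -0.0051, 0.0, -0.0, -0.0, 0.0], [1, 0.0224, -0.0051, 0.0, -0.0, -0.0, 0.0], [1, 0.0225, -0.0051, 0.0, -0.0, -0.0, 0.0], [1, 0.0224, -0.0051, 0.0, -0.0, -0.0, 0.0], [1, 0.0225, -0.005, 0.0, -0.0, -0.0, 0.0], [1, 0.0224, -0.0051, 0.0, -0.0, -0.0, 0.0], [1, 0.0225, -0.005, 0.0, -0.0, -0.0, 0.0], [1, 0.0224, -0.0051, 0.0001, -0.0, -0.0, 0.0]]
```

send_rows:
  targets:
    - [1,0.0234,0.0015,0,0,0,0.018]
    - [1,0.0234,0.0011,0,0,0,0.018]
    - [1,0.0234,0.0007,0,0,0,0.018]
    - [1,0.0234,0.0003,0,0,0,0.018]
    - [1,0.0234,-0.0002,0,0,0,0.018]
    - [1,0.0234,-0.0006,0,0,0,0.018]
    - [1,0.0234,-0.001,0,0,0,0.018]
    - [1,0.0234,-0.0014,0,0,0,0.018]
    - [1,0.0234,-0.0019,0,0,0,0.018]
    - [1,0.0234,-0.0023,0,0,0,0.018]

```text
time_s: 10.0
eef_pos: [480.0, 0.6, 306.2]
ee_rot: [-0.0, 0.768, 0.641, -0.0]
force: [-0.1, -0.2, -3.8]
grip_width: 0.1
grip_force: 78.1
```

send_rows:
  targets:
    - [1,0.0225,-0.005,0,0,0,0]
    - [1,0.0225,-0.005,0,0,0,0]
    - [1,0.0225,-0.005,0,0,0,0]
    - [1,0.0225,-0.005,0,0,0,0]
    - [1,0.0225,-0.005,0,0,0,0]
    - [1,0.0225,-0.005,0,0,0,0]
    - [1,0.0225,-0.005,0,0,0,0]
    - [1,0.0225,-0.005,0,0,0,0]
    - [1,0.0225,-0.005,0,0,0,0]
    - [1,0,0,0,0,0,0]

```text
time_s: 11.25
eef_pos: [471.5, 208.2, 306.1]
ee_rot: [-0.0, 0.767, 0.642, -0.0]
force: [-0.4, -0.9, -2.7]
grip_width: 0.104
grip_force: 78.1
```

Run:
```python
from h import *
w=ctrl.capture('wrist');s=ctrl.capture('side');t=ctrl.capture('top');save(w,'w3')
print(pose()[0],ctrl.sense()['time_s'])
for n,p in(('w',w),('s',s),('t',t)):
  for q in['hook_seat','frame_eye','hook_mount']:
    print(n,q,[(np.round(d['point'],1).tolist(),round(d['score'],2)) for d in ctrl.landmark_of(q,p)][:4])
print(proj(w,(573,289,212)))
```

```text
[471.83438826 206.66068647 306.20002463] 11.4
w hook_seat [([422.1, 62.7], 0.86)]
w frame_eye [([281.3, 267.5], 0.92)]
w hook_mount [([431.4, 62.4], 0.71)]
s hook_seat [([231.1, 147.8], 0.42)]
s frame_eye [([220.4, 140.9], 0.95), ([256.3, 295.1], 0.94), ([325.7, 304.0], 0.86), ([263.9, 248.5], 0.63)]
s hook_mount [([235.6, 144.3], 0.95)]
t hook_seat []
t frame_eye [([364.4, 295.8], 0.87), ([381.7, 252.4], 0.73), ([186.9, 214.0], 0.52), ([321.3, 258.8], 0.51)]
t hook_mount []
[427.00616725  57.73290368]
```

View pics/w3.png

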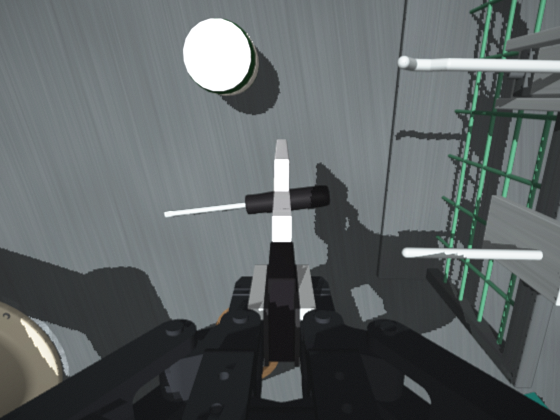

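Run:
```python
from h import *
w=ctrl.capture('wrist');s=ctrl.capture('side');t=ctrl.capture('top')
print('tip',tri([(w,(404,62)),(s,(228.7,146.7)),(t,(163.7,189.3))]))
print('tip ws',tri([(w,(404,62)),(s,(228.7,146.7))]))
print('seat',tri([(w,(422,64)),(s,(233,149))]),tri([(w,(422,64)),(s,(231.1,147.8))]))
g=w['img'].astype(int)
for c in(402,410,420,425,440,480,520,550):
    r=np.where(g[45:85,c].min(1)>150)[0]+45; print(c,r.min(),r.max())
for z in(200,210,220):
    A,B=atz(w,(440,65.5),z),atz(w,(550,67),z);d=B-A;print(A,B,np.degrees(np.arctan2(d[1],d[0])))
cv2.imwrite('pics/h.png',np.vstack([cv2.resize(p['img'][y:y+60,x:x+100],None,fx=5,fy=5,interpolation=cv2.INTER_CUBIC) for p,x,y in((w,390,35),(s,205,120))])[:,:,::-1])
```

```text
tip (array([555.04002088, 286.73167876, 224.65884411]), [array([-1.9,  1.5]), array([-0.1,  0.1]), array([-0.2, -0.5])])
tip ws (array([556.04937631, 287.41186459, 224.44696709]), [array([-0.4, -0.1]), array([ 0.1, -0. ])])
seat (array([569.5339937 , 284.80983684, 213.94098512]), [array([-0.4, -0.1]), array([ 0.1, -0. ])]) (array([565.60037763, 285.53018613, 219.60094197]), [array([-3.9, -1. ]), array([ 0.7, -0.3])])
402 53 64
410 55 58
420 56 66
425 56 66
440 56 65
480 56 66
520 57 67
550 57 67
[585.65778635 282.12170949 200.        ] [652.62397592 269.0912502  200.        ] -11.011171315940938
[581.64870167 282.037687   210.        ] [645.92670719 269.5303017  210.        ] -11.01117131594094
[577.639617  281.9536645 220.       ] [639.22943846 269.96935321 220.        ] -11.011171315940922
```

View pics/h.png

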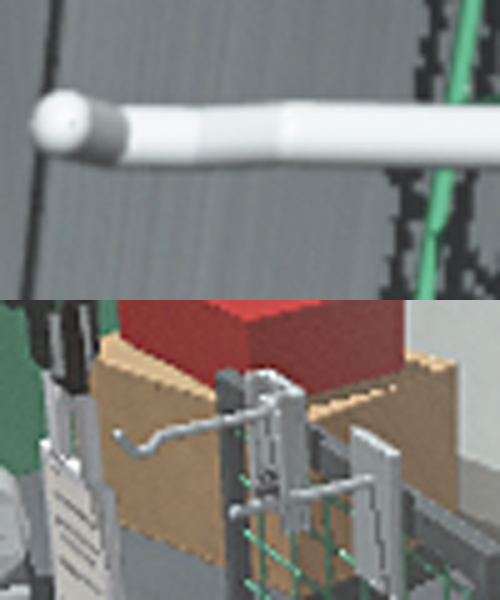

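Run:
```python
from h import *
w=ctrl.capture('wrist');s=ctrl.capture('side')
T=tri([(w,(403.6,59.4)),(s,(228.6,146.8))]);print('tip',T)
for v in((233.4,149.4),(233.2,150),(234,149.2)): print('seat',tri([(w,(422.5,61.8)),(s,v)]))
for yaw in(-10.5,-11):
  a=np.radians(yaw)
  for dz in(-14,-11):
    X=T[0]+np.array([18*np.cos(a),18*np.sin(a),dz]);print(X,proj(w,X),proj(s,X))
# frame eye check: bias of side/wrist
p,R=pose();E=p+R.apply([-.6,0,18.5]);print('eye',E,proj(w,E),proj(s,E))
for d in ctrl.landmark_of('frame_grip',s)+ctrl.landmark_of('frame_grip',w): print(d)
E=p+R.apply([-.6,0,-11.5]);print('grip',proj(w,E),proj(s,E))
```

```text
tip (array([556.36759636, 288.85851022, 223.54278608]), [array([-0., -0.]), array([ 0., -0.])])
seat (array([571.12352515, 285.93249313, 211.65357102]), [array([0.4, 0.1]), array([-0.1,  0. ])])
seat (array([571.1577235 , 286.25229455, 209.81554978]), [array([-0.7, -0.2]), array([ 0.1, -0.1])])
seat (array([572.0144456 , 285.51226802, 211.79805156]), [array([2. , 0.5]), array([-0.4,  0.1])])
[574.06618469 285.57827076 209.54278608] [426.59242767  61.91070306] [234.22348529 149.84511554]
[574.06618469 285.57827076 212.54278608] [428.48028259  61.42596743] [234.15333808 148.94522081]
[574.03688566 285.4239483  209.54278608] [426.56020902  62.19490315] [234.2446135 149.8611595]
[574.03688566 285.4239483  212.54278608] [428.44724918  61.71397571] [234.17448414 148.96120404]
eye [471.68487327 206.54741924 287.79625626] [280.25071904 265.87322993] [218.67287683 140.88819249]
{'point': [328.4, 289.8], 'score': 0.81}
{'point': [256.3, 279.4], 'score': 0.75}
{'point': [217.7, 127.2], 'score': 0.65}
{'point': [278.8, 299.7], 'score': 0.65}
grip [279.93118459 298.31889043] [217.6730715  130.53044681]
```

Run:
```python
from h import *
p,R=pose();d=R.inv().apply(np.array([503.2,299.2,249.5])-p);print(p,d,R.inv().apply([np.cos(np.radians(-10.8)),np.sin(np.radians(-10.8)),0]))
print(Ro.as_rotvec(R.inv()*tool(-10.8)))
```

```text
[471.79237195 207.15712133 306.28591991] [96.1638775 14.5184566 56.7863927] [-9.51633080e-03  9.99954718e-01  2.68567631e-05]
[ 2.68618694e-05 -9.87943395e-07  9.51647443e-03]
```

send_rows:
  targets:
    - [1,0.016,0.0024,0,0,0,0.0095]
    - [1,0.016,0.0024,0,0,0,0]
    - [1,0.016,0.0024,0,0,0,0]
    - [1,0.016,0.0024,0,0,0,0]
    - [1,0.016,0.0024,0,0,0,0]
    - [1,0.016,0.0025,0.007,0,0,0]
    - [1,0,0,0.015,0,0,0]
    - [1,0,0,0.02,0,0,0]
    - [1,0,0,0.015,0,0,0]
    - [1,0,0,0,0,0,0]

```text
time_s: 13.45
eef_pos: [503.4, 298.4, 247.9]
ee_rot: [-0.0, 0.771, 0.637, -0.001]
force: [0.6, -0.9, -2.9]
grip_width: 0.097
grip_force: 78.1
```

Run:
```python
from h import *
w=ctrl.capture('wrist');s=ctrl.capture('side');t=ctrl.capture('top')
p,R=pose();print(p,ctrl.sense()['force'])
E=p+R.apply([-.6,0,18.5]);print('eye',E,proj(s,E),'d to seat',R.inv().apply(np.array([572,286,211])-E))
for n,q in(('w',w),('s',s),('t',t)):
  for k in('hook_seat','frame_eye'): print(n,k,[(np.round(d['point'],1).tolist(),round(d['score'],2)) for d in ctrl.landmark_of(k,q)][:2])
a=cv2.resize(w['img'],(560,420));b=cv2.resize(s['img'][110:180,195:265],None,fx=3.4,fy=6,interpolation=cv2.INTER_CUBIC)[:420]
b=cv2.resize(s['img'][100:220,190:258],(238,420),interpolation=cv2.INTER_CUBIC)
cv2.imwrite('pics/p4.png',np.hstack([a,b])[:,:,::-1])
```

```text
[504.1727388  298.75216761 250.09433785] [-0.19456098  0.129103   -2.20215565]
eye [504.08592919 298.1708522  231.59394498] [212.40084358 147.88755651] d to seat [ 0.76560584 68.96513484 20.68297008]
w hook_seat [([411.3, 248.3], 0.58)]
w frame_eye [([279.3, 268.0], 0.7)]
s hook_seat [([234.2, 149.6], 0.7)]
s frame_eye [([326.5, 302.3], 0.84), ([267.2, 248.2], 0.76)]
t hook_seat [([167.1, 183.3], 0.47)]
t frame_eye [([365.2, 297.6], 0.9), ([380.0, 253.3], 0.78)]
```

View pics/p4.png

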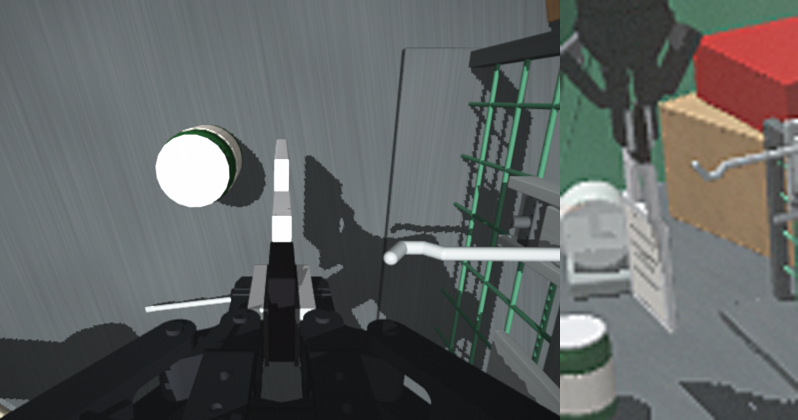

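Run:
```python
from h import *
w=ctrl.capture('wrist');s=ctrl.capture('side');p,R=pose()
g=w['img'].astype(int)
for c in(388,392,396,400,404,408,412,420,430,440,450,480,520):
    r=np.where(g[235:275,c].min(1)>130)[0]+235; print(c,r.min(),r.max(),end='; ')
# old wrist pose
Rw=np.array(w['R']);C=-Rw.T@w['t'];Ct=R.inv().apply(C-p);M=Rw@R.as_matrix()
R0=tool(-10.25);q=np.array([471.79,207.0,306.25]);o=dict(w);o['R']=M@R0.as_matrix().T;o['t']=-o['R']@(q+R0.apply(Ct))
for y in(256,257,258):
  T,e=tri([(w,(391,y)),(o,(403.6,59.4)),(s,(228.6,146.8))]);E=p+R.apply([-.6,0,18.5]);print('\ntip',T,e,'rel eye in tool',R.inv().apply(T-E))
for z in(215,219): print('bar',[R.inv().apply(atz(w,u,z)-E).round(1) for u in((450,253.5),(540,255))])
```

```text
388 251 263; 392 248 262; 396 245 257; 400 242 253; 404 241 253; 408 241 253; 412 241 253; 420 241 253; 430 244 256; 440 246 259; 450 247 259; 480 247 260; 520 247 260; 
tip [556.8953952  289.29242626 223.09386785] [array([-0.7,  0.8]), array([ 0.4, -1. ]), array([0.1, 0.1])] rel eye in tool [ 1.20612802 53.84511588  7.81412773]

tip [556.77927393 289.08325201 223.30686868] [array([-0.7,  0.4]), array([ 0.3, -0.6]), array([0.1, 0. ])] rel eye in tool [ 0.9789156  53.77027624  7.60109976]

tip [556.66309424 288.87462923 223.52035538] [array([-0.8,  0. ]), array([ 0.3, -0.3]), array([ 0.1, -0. ])] rel eye in tool [ 0.75223397 53.69527595  7.38758594]
bar [array([-0.5, 86.7, 15.9]), array([ -1.3, 132.8,  15.9])]
bar [array([ 1.2, 84.7, 11.9]), array([  0.4, 129.8,  11.9])]
```

Run:
```python
from h import *
w=ctrl.capture('wrist');s=ctrl.capture('side');p,R=pose()
Rw=np.array(w['R']);C=-Rw.T@w['t'];Ct=R.inv().apply(C-p);M=Rw@R.as_matrix()
R0=tool(-10.25);q=np.array([471.79,207.0,306.25]);o=dict(w);o['R']=M@R0.as_matrix().T;o['t']=-o['R']@(q+R0.apply(Ct))
E=p+R.apply([-.6,0,18.5])
for ob in([(w,(414,247)),(o,(422.5,61.8))],[(w,(414,247)),(o,(422.5,61.8)),(s,(233.6,149.6))]):
  T,e=tri(ob);print('dip',T,e,R.inv().apply(T-E))
print(p)
```

```text
dip [572.30506435 285.9253047  209.12911543] [array([-0.8, -0.1]), array([ 0.7, -0.1])] [ 0.77429946 69.6152005  21.70859321]
dip [571.99408145 286.1772331  210.48985222] [array([-0.6,  0.6]), array([ 1. , -0.6]), array([-0.1,  0.1])] [ 0.96352741 69.26262456 20.34783391]
[503.8867944  298.79564336 249.33274969]
```

send_rows:
  targets:
    - [1,0.001,0.006,-0.001,0,0,0]
    - [1,0,0.01,0,0,0,0]
    - [1,0,0.01,0,0,0,0]
    - [1,0,0.01,0,0,0,0]
    - [1,0,0.01,0,0,0,0]
    - [1,0,0.009,0,0,0,0]
    - [1,0,0.008,0,0,0,0]
    - [1,0,0.007,0,0,0,0]
    - [1,0,0,0,0,0,0]
    - [1,0,0,0,0,0,0]

```text
time_s: 15.35
eef_pos: [572.6, 286.7, 250.3]
ee_rot: [-0.0, 0.77, 0.637, -0.0]
force: [-0.8, -0.1, -3.0]
grip_width: 0.102
grip_force: 78.2
```

Run:
```python
from h import *
w=ctrl.capture('wrist');s=ctrl.capture('side')
p,R=pose();st=ctrl.sense();print(p,st['force'],st['wrist_torque'],st['grip_width'],st['time_s'])
E=p+R.apply([-.6,0,18.5]);print('eye',E,R.inv().apply(np.array([572.2,286,210])-E))
for n,q in(('w',w),('s',s)):
  for k in('hook_seat','frame_eye'): print(n,k,[(np.round(d['point'],1).tolist(),round(d['score'],2)) for d in ctrl.landmark_of(k,q)][:2])
b=cv2.resize(s['img'][110:180,210:270],(360,420),interpolation=cv2.INTER_CUBIC)
a=cv2.resize(w['img'][140:350,180:400],(440,420),interpolation=cv2.INTER_CUBIC)
cv2.imwrite('pics/p5.png',np.hstack([a,b])[:,:,::-1])
```

```text
[572.59217697 286.79848646 250.43569107] [-0.54609141 -0.32730986 -2.9488004 ] [-0.01205388 -0.0045581   0.00978679] 0.09937020881427912 15.45
eye [572.48084886 286.21029409 231.93564686] [-0.26074841 -0.23736458 21.93561877]
w hook_seat [([276.8, 254.1], 0.8), ([281.2, 265.5], 0.68)]
w frame_eye [([278.1, 265.6], 0.61)]
s hook_seat [([233.0, 149.7], 0.62)]
s frame_eye [([230.9, 146.6], 0.98), ([254.7, 294.2], 0.87)]
```

View pics/p5.png

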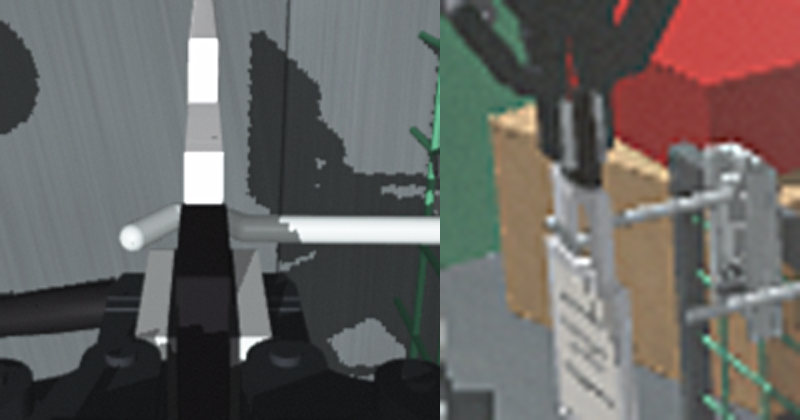

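send_rows:
  targets:
    - [1,0,0,0.003,0,0,0]
    - [1,0,0,0.003,0,0,0]
    - [1,0,0,0.003,0,0,0]
    - [1,0,0,0.003,0,0,0]
    - [1,0,0,0.003,0,0,0]
    - [1,0,0,0.002,0,0,0]
    - [1,0,0,0.001,0,0,0]
    - [1,0,0,0,0,0,0]
    - [1,0,0,0,0,0,0]
    - [1,0,0,0,0,0,0]

```text
time_s: 16.9
eef_pos: [572.8, 286.7, 232.4]
ee_rot: [0.0, 0.77, 0.637, 0.0]
force: [-0.1, 0.7, -2.9]
grip_width: 0.101
grip_force: 78.2
```

Run:
```python
from h import *
w=ctrl.capture('wrist')
p,R=pose();st=ctrl.sense();print(p,st['force'],st['wrist_torque'])
g=w['img'].astype(int)
# tip and bend visible positions
cv2.imwrite('pics/p6.png',cv2.resize(w['img'][210:310,180:360],(792,440),interpolation=cv2.INTER_CUBIC)[:,:,::-1])
```

```text
[572.82286263 286.64583097 232.33265635] [-0.43921176  0.14365598 -2.41069051] [-0.05358939 -0.01057883 -0.00046234]
```

View pics/p6.png

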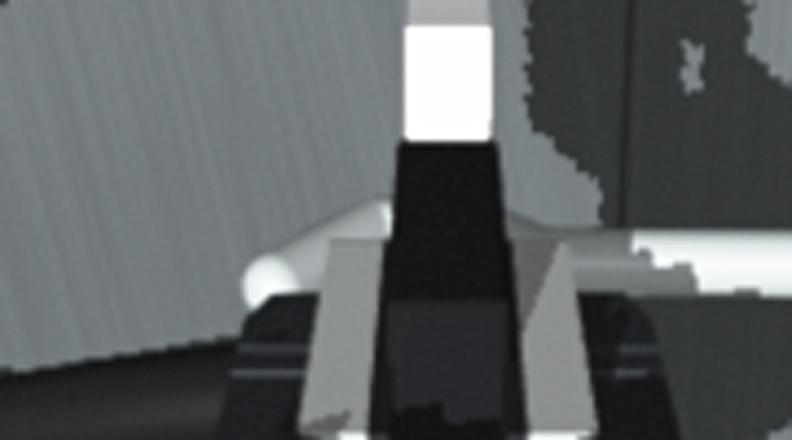

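Run:
```python
from h import *
w=ctrl.capture('wrist');p,R=pose();E=p+R.apply([-.6,0,18.5])
for z in(222,224): print('tip rel',R.inv().apply(atz(w,(241.8,274.8),z)-E))
print('dip start',R.inv().apply(atz(w,(267.5,259),210)-E), ctrl.sense()['force'])
```

```text
tip rel [ -0.58093398 -17.22990587  -8.16757468]
tip rel [  0.40522163 -16.99515512 -10.16755006]
dip start [ 1.82287418 -6.09222339  3.83248784] [ 0.17987095  0.33338684 -2.80411545]
```

send_rows:
  targets:
    - [1,0,0.0005,0.0005,0,0,0]
    - [1,0,0,0.0005,0,0,0]
    - [1,0,0,0.0005,0,0,0]
    - [1,0,0,0.0005,0,0,0]
    - [1,0,0,0.0005,0,0,0]
    - [1,0,0,0.0005,0,0,0]
    - [1,0,0,0.0005,0,0,0]
    - [1,0,0,0.0005,0,0,0]
    - [1,0,0,0,0,0,0]
    - [1,0,0,0,0,0,0]

```text
time_s: 18.25
eef_pos: [573.3, 286.6, 228.2]
ee_rot: [-0.0, 0.771, 0.637, -0.0]
force: [-1.9, 1.1, 3.2]
grip_width: 0.106
grip_force: 79.0
```

send_rows:
  targets:
    - [1,0,0,0.0005,0,0,0]
    - [1,0,0,0.0005,0,0,0]
    - [1,0,0,0.0005,0,0,0]
    - [1,0,0,0.0005,0,0,0]
    - [1,0,0,0.0005,0,0,0]
    - [1,0,0,0.0005,0,0,0]
    - [1,0,0,0.0005,0,0,0]
    - [1,0,0,0.0005,0,0,0]
    - [1,0,0,0,0,0,0]
    - [1,0,0,0,0,0,0]

```text
time_s: 19.5
eef_pos: [573.3, 286.6, 224.2]
ee_rot: [-0.0, 0.771, 0.637, -0.0]
force: [-2.4, 1.2, 3.0]
grip_width: 0.1
grip_force: 79.1
```

send_rows:
  targets:
    - [1,0,0,0.0002,0,0,0]
    - [1,0,0,0.0002,0,0,0]
    - [1,0,0,0.0002,0,0,0]
    - [1,0,0,0.0002,0,0,0]
    - [1,0,0,0.0002,0,0,0]
    - [1,0,0,0.0002,0,0,0]
    - [1,0,0,0,0,0,0]
    - [1,0,0,0,0,0,0]
    - [1,0,0,0,0,0,0]
    - [1,0,0,0,0,0,0]

```text
time_s: 20.75
eef_pos: [573.3, 286.5, 223.1]
ee_rot: [0.0, 0.771, 0.637, -0.0]
force: [-2.4, 0.0, 2.4]
grip_width: 0.103
grip_force: 79.1
```

send_rows:
  targets:
    - [1,0,0,0.0002,0,0,0]
    - [1,0,0,0.0002,0,0,0]
    - [1,0,0,0.0002,0,0,0]
    - [1,0,0,0.0002,0,0,0]
    - [1,0,0,0.0002,0,0,0]
    - [1,0,0,0.0002,0,0,0]
    - [1,0,0,0,0,0,0]
    - [1,0,0,0,0,0,0]
    - [1,0,0,0,0,0,0]
    - [1,0,0,0,0,0,0]

```text
time_s: 22.0
eef_pos: [573.5, 286.6, 222.7]
ee_rot: [0.0, 0.771, 0.637, 0.001]
force: [-2.8, 0.4, 7.6]
grip_width: 0.104
grip_force: 79.8
```

send_rows:
  targets:
    - [1,0,0,0.0001,0,0,0]
    - [1,0,0,0.0001,0,0,0]
    - [1,0,0,0,0,0,0]
    - [1,0,0,0,0,0,0]
    - [1,0,0,0,0,0,0]
    - [1,0,0,0,0,0,0]
    - [1,0,0,0,0,0,0]
    - [1,0,0,0,0,0,0]
    - [1,0,0,0,0,0,0]
    - [1,0,0,0,0,0,0]

```text
time_s: 23.25
eef_pos: [573.2, 286.7, 222.4]
ee_rot: [0.0, 0.77, 0.637, 0.0]
force: [-5.0, 0.7, 7.2]
grip_width: 0.103
grip_force: 79.7
```

Run:
```python
from h import *
f=[];z=[]
for i in range(6):
    ctrl.capture('side');s=ctrl.sense();f.append(s['force']);z.append(s['eef_pos'][2])
print(np.mean(f,0),np.std(f,0),np.mean(z),np.std(z))
```

```text
[-4.11891339  0.43578503  7.28826688] [0.83207573 0.3138978  0.43883549] 222.3554425131678 0.01385647770063093
```

send_rows:
  targets:
    - [1,0,-0.0003,0.0001,0,0,0]
    - [1,0,-0.0003,0.0001,0,0,0]
    - [1,0,-0.0002,0.0001,0,0,0]
    - [1,0,0,0.0001,0,0,0]
    - [1,0,0,0,0,0,0]
    - [1,0,0,0,0,0,0]
    - [1,0,0,0,0,0,0]
    - [1,0,0,0,0,0,0]
    - [1,0,0,0,0,0,0]
    - [1,0,0,0,0,0,0]

```text
time_s: 24.8
eef_pos: [572.8, 286.8, 222.2]
ee_rot: [0.0, 0.771, 0.637, 0.001]
force: [-3.4, 0.4, 7.0]
grip_width: 0.105
grip_force: 79.7
```

```bash
cat > m.py <<'E'
from h import *
f=[];z=[];q=[]
for i in range(5):
    ctrl.capture('side');s=ctrl.sense();f.append(s['force']);z.append(s['eef_pos']);q.append(s['wrist_torque'])
print(np.mean(f,0),np.mean(z,0),np.mean(q,0),s['time_s'])
E
python3 m.py
```

```text
[-2.89331023  0.35002393  6.96922163] [572.7613385  286.77288959 222.14338754] [0.04122608 0.49143929 0.0041296 ] 25.05
```

send_rows:
  targets:
    - [1,0,-0.0003,0.0001,0,0,0]
    - [1,0,-0.0003,0.0001,0,0,0]
    - [1,0,-0.0002,0.0001,0,0,0]
    - [1,0,0,0.0001,0,0,0]
    - [1,0,0,0.0001,0,0,0]
    - [1,0,0,0,0,0,0]
    - [1,0,0,0,0,0,0]
    - [1,0,0,0,0,0,0]
    - [1,0,0,0,0,0,0]
    - [1,0,0,0,0,0,0]

```text
time_s: 26.3
eef_pos: [572.5, 286.8, 222.1]
ee_rot: [0.001, 0.771, 0.637, 0.001]
force: [-1.4, -0.3, 9.0]
grip_width: 0.106
grip_force: 79.9
```

```bash
python3 m.py
```

```text
[-0.85897737 -0.39286018  8.6505884 ] [572.45618762 286.83637372 222.06984184] [ 0.00239794  0.16541294 -0.01940061] 26.55
```

send_rows:
  targets:
    - [1,0,-0.0002,0.0001,0,0,0]
    - [1,0,0,0.0001,0,0,0]
    - [1,0,0,0.0001,0,0,0]
    - [1,0,0,0.0001,0,0,0]
    - [1,0,0,0.0001,0,0,0]
    - [1,0,0,0,0,0,0]
    - [1,0,0,0,0,0,0]
    - [1,0,0,0,0,0,0]
    - [1,0,0,0,0,0,0]
    - [1,0,0,0,0,0,0]

```text
time_s: 27.8
eef_pos: [572.4, 286.8, 222.0]
ee_rot: [0.001, 0.771, 0.637, 0.002]
force: [-0.3, -0.5, 10.5]
grip_width: 0.099
grip_force: 80.2
```

```bash
python3 m.py
```

```text
[-0.42874141 -0.14355616 11.03771851] [572.43631919 286.85273061 221.99993866] [-0.08223661  0.17191893  0.00112736] 28.05
```

send_rows:
  targets:
    - [1,0,0,0.0001,0,0,0]
    - [1,0,0,0.0001,0,0,0]
    - [1,0,0,0,0,0,0]
    - [1,0,0,0,0,0,0]
    - [1,0,0,0,0,0,0]
    - [1,0,0,0,0,0,0]
    - [1,0,0,0,0,0,0]
    - [1,0,0,0,0,0,0]
    - [1,0,0,0,0,0,0]
    - [1,0,0,0,0,0,0]

```text
time_s: 29.3
eef_pos: [572.4, 286.9, 222.0]
ee_rot: [0.001, 0.771, 0.637, 0.002]
force: [-0.7, -1.3, 11.7]
grip_width: 0.103
grip_force: 80.2
```

```bash
python3 m.py
```

```text
[-0.99740894 -0.41749741 11.89123168] [572.46105901 286.85028203 221.98773299] [-0.10136329  0.20740119 -0.02495841] 29.55
```

send_rows:
  targets:
    - [1,0,0,-0.0003,0,0,0]
    - [1,0,0,-0.0003,0,0,0]
    - [1,0,0,-0.0003,0,0,0]
    - [1,0,0,-0.0003,0,0,0]
    - [1,0,0,-0.0003,0,0,0]
    - [1,0,0,-0.0003,0,0,0]
    - [1,0,0,0,0,0,0]
    - [1,0,0,0,0,0,0]
    - [1,0,0,0,0,0,0]
    - [1,0,0,0,0,0,0]

```text
time_s: 30.8
eef_pos: [571.8, 286.8, 222.1]
ee_rot: [0.0, 0.771, 0.637, 0.0]
force: [2.0, 0.8, 4.5]
grip_width: 0.1
grip_force: 79.4
```

```bash
python3 m.py
```

```text
[1.78093314 0.3280375  5.2706059 ] [571.83756228 286.82897537 222.10146901] [ 0.02297905 -0.34341463  0.02066852] 31.05
```

send_rows:
  targets:
    - [1,0,0.0002,-0.0003,0,0,0]
    - [1,0,0.0002,-0.0003,0,0,0]
    - [1,0,0,-0.0003,0,0,0]
    - [1,0,0,-0.0003,0,0,0]
    - [1,0,0,0,0,0,0]
    - [1,0,0,0,0,0,0]
    - [1,0,0,0,0,0,0]
    - [1,0,0,0,0,0,0]
    - [1,0,0,0,0,0,0]
    - [1,0,0,0,0,0,0]
  squeeze: 40

```text
time_s: 32.3
eef_pos: [571.9, 286.8, 223.1]
ee_rot: [0.0, 0.771, 0.637, -0.0]
force: [-0.0, -0.1, -3.3]
grip_width: 0.101
grip_force: 78.2
```

```bash
python3 m.py
```

```text
[-0.07147117 -0.19505306 -3.37599272] [571.94729429 286.78146328 223.09716414] [ 0.01216793  0.09513355 -0.02202461] 32.55
```

send_rows:
  targets:
    - [1,0,0,0.0003,0,0,0]
    - [1,0,0,0.0003,0,0,0]
    - [1,0,0,0.0003,0,0,0]
    - [1,0,0,0,0,0,0]
    - [1,0,0,0,0,0,0]
    - [1,0,0,0,0,0,0]
    - [1,0,0,0,0,0,0]
    - [1,0,0,0,0,0,0]
    - [1,0,0,0,0,0,0]
    - [1,0,0,0,0,0,0]

```text
time_s: 33.8
eef_pos: [572.0, 286.8, 222.3]
ee_rot: [0.0, 0.771, 0.637, 0.0]
force: [-1.3, -0.1, 1.0]
grip_width: 0.104
grip_force: 78.6
```

```bash
python3 m.py
python3 - <<'E'
from h import *
w=ctrl.capture('wrist');p,R=pose();E=p+R.apply([-.6,0,18.5]);print('eye',E)
for k in('hook_seat','frame_eye'): print(k,[(np.round(d['point'],1).tolist(),round(d['score'],2)) for d in ctrl.landmark_of(k,w)][:2])
g=w['img'].astype(int)[235:310,225:290]
m=(g.min(2)>165).astype(np.uint8)
n,l,st,c=cv2.connectedComponentsWithStats(m);print(st[1:]+[225,235,0,0,0],(c[1:]+[225,235]).round(1))
E
```

```text
[-0.72365497  0.21223234  0.58927761] [571.96255365 286.83337326 222.26853641] [-0.01179148  0.12307392  0.00732439] 34.05
eye [571.85728225 286.22104737 203.75557426]
hook_seat [([277.6, 268.4], 0.71)]
frame_eye [([281.0, 266.1], 0.8)]
[[272 235  18   7 126]
 [264 261   4   3   7]
 [237 270  16  10  91]
 [254 308   9   2  16]] [[280.5 238. ]
 [265.7 262.3]
 [243.5 273.7]
 [258.  308.5]]
```

send_rows:
  targets:
    - [0.78,0,0,0,0,0,0]
    - [0.76,0,0,0,0,0,0]
    - [0.74,0,0,0,0,0,0]
    - [0.72,0,0,0,0,0,0]
    - [0.7,0,0,0,0,0,0]
    - [0.66,0,0,0,0,0,0]
    - [0.62,0,0,0,0,0,0]
    - [0.58,0,0,0,0,0,0]
    - [0.54,0,0,0,0,0,0]
    - [0.5,0,0,0,0,0,0]

```text
time_s: 35.45
eef_pos: [571.9, 286.8, 222.2]
ee_rot: [-0.0, 0.771, 0.637, -0.0]
force: [-0.6, -0.0, -0.1]
grip_width: 0.253
grip_force: 0.0
```

send_rows:
  targets:
    - [0.4,0,0,0,0,0,0]
    - [0.3,0,0,0,0,0,0]
    - [0.2,0,0,0,0,0,0]
    - [0.1,0,0,0,0,0,0]
    - [0,0,0,0,0,0,0]
    - [0,0,0,0,0,0,0]
    - [0,0,0,0,0,0,0]
    - [0,0,0,0,0,0,0]
    - [0,0,0,0,0,0,0]
    - [0,0,0,0,0,0,0]

```text
time_s: 36.7
eef_pos: [571.9, 286.8, 222.2]
ee_rot: [-0.0, 0.771, 0.637, -0.0]
force: [0.4, -0.1, 0.5]
grip_width: 0.505
grip_force: 0.0
```

```bash
python3 m.py
python3 - <<'E'
from h import *
w=ctrl.capture('wrist');save(w,'w9');s=ctrl.capture('side');p,R=pose()
for n,q in(('w',w),('s',s)):
  for k in('hook_seat','frame_eye','frame_grip'): print(n,k,[(np.round(d['point'],1).tolist(),round(d['score'],2)) for d in ctrl.landmark_of(k,q)][:3])
st=ctrl.sense();print(st['grip_width'],st['grip_force'])
g=w['img'].astype(int)
for r in range(240,350,15):
    c=np.where(g[r,225:335].max(1)<70)[0]+225; print(r,c.min() if len(c) else 0,c.max() if len(c) else 0,end='; ')
E
```

```text
[-0.16986299 -0.16832684  0.30986693] [571.939913   286.8019555  222.20941892] [-0.02961608  0.00027418  0.00327544] 36.95
w hook_seat [([274.0, 265.7], 0.83)]
w frame_eye [([282.7, 266.6], 0.87)]
w frame_grip [([278.4, 300.9], 0.88)]
s hook_seat [([233.0, 151.4], 0.63)]
s frame_eye [([266.9, 249.6], 0.76), ([325.3, 300.8], 0.73), ([256.5, 296.6], 0.73)]
s frame_grip [([263.4, 233.3], 0.9), ([235.0, 142.7], 0.88), ([251.6, 278.9], 0.64)]
0.4970703187618136 0.0
240 300 334; 255 268 334; 270 225 293; 285 225 334; 300 225 334; 315 225 334; 330 225 334; 345 237 334;
```

Released, and the tab is still centred (278,301). I retreat straight up.

send_rows:
  targets:
    - [0,0,0,-0.005,0,0,0]
    - [0,0,0,-0.01,0,0,0]
    - [0,0,0,-0.01,0,0,0]
    - [0,0,0,-0.015,0,0,0]
    - [0,0,0,-0.015,0,0,0]
    - [0,0,0,-0.015,0,0,0]
    - [0,0,0,-0.015,0,0,0]
    - [0,0,0,-0.015,0,0,0]
    - [0,0,0,0,0,0,0]
    - [0,0,0,0,0,0,0]

```text
time_s: 38.6
eef_pos: [571.8, 286.8, 321.6]
ee_rot: [-0.0, 0.771, 0.637, -0.0]
force: [1.1, -0.5, -0.2]
grip_width: 0.499
grip_force: 0.0
```

Run:
```python
from h import *
import time
for i in range(2):
  w=ctrl.capture('wrist');s=ctrl.capture('side')
  for n,q in(('w',w),('s',s)):
    for k in('frame_eye','frame_grip','hook_seat'): print(n,k,[(np.round(d['point'],1).tolist(),round(d['score'],2)) for d in ctrl.landmark_of(k,q)][:3])
E=np.array([571.8,286.3,203.7]);print(pose()[0],'exp eye',proj(w,E),proj(s,E),'grip',proj(w,E+[0,0,30]),proj(s,E+[0,0,30]))
print(ctrl.sense()['time_s'])
```

```text
w frame_eye [([280.6, 207.0], 0.62)]
w frame_grip [([281.8, 220.9], 0.91)]
w hook_seat [([279.2, 209.8], 0.77)]
s frame_eye [([256.7, 295.8], 0.94), ([323.7, 302.8], 0.77), ([267.6, 248.0], 0.76)]
s frame_grip [([234.4, 141.4], 0.88), ([261.4, 233.1], 0.84), ([254.7, 281.8], 0.71)]
s hook_seat [([234.8, 149.9], 0.67), ([237.5, 193.7], 0.32)]
w frame_eye [([280.2, 208.3], 0.55)]
w frame_grip [([278.9, 220.6], 0.96)]
w hook_seat [([278.4, 207.1], 0.62)]
s frame_eye [([323.6, 303.4], 0.98), ([256.1, 296.8], 0.74), ([231.1, 150.6], 0.71)]
s frame_grip [([252.2, 282.0], 0.81), ([263.0, 233.1], 0.79), ([329.4, 290.2], 0.7)]
s hook_seat [([232.3, 151.1], 0.59)]
[571.93495173 286.80676732 322.19134613] exp eye [280.83473896 207.13103099] [233.63457062 151.71761381] grip [280.70113238 219.89592041] [232.92025832 142.66198829]
39.4
```

```bash
python3 -c "
from rig import ctrl
print(ctrl.finish_job())"
```

```text
the job is handed in; nothing more can be done
None
```

The job is handed in with no verdict returned: by the last camera check, the frame hangs free and upright in the upturned hook, which slid down about 6 mm to its stop and took a pull of about 15 N for over a second; I viewed 11 pictures, one over the limit of 10.

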